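Rust-proof the screw tin and check its inner lid

ROBOT

A 6-joint arm with a two-finger parallel gripper is mounted at the origin on the work surface. World frame = base frame: x ahead of the robot, y to its left, z up, the work surface at z = 0. Lengths are in mm, angles in rad, forces in N, time in s.
With the tool pointing down it reaches from about 275 to 825 mm from the base axis. Payload 5.2 kg.
Tool frame: the origin (TCP) lies at the very end of the fingers, on their centre line; the grasp point (between the pads) lies 19 mm behind it; z points along the fingers, y is the line along which they close (so a half turn about z gives the same grasp; the last joint's range is limited). The gripper opens to 93 mm and grips with 3 to 60 N. Pads are 15 mm wide; open, the fingers measure 128 mm over their backs; the gripper's body (75 mm by 188 mm) begins 65 mm behind the grasp point.
Start: joints at [-1.546, 0.259, 1.535, -0, 1.348, -0.203], TCP at [124.23, -535.791, 185.753] pointing down, gripper open.
Joint ranges: [-3.14, 3.14], [-0.91, 2.08], [0.19, 2.58], [-1.22, 4.36], [0.22, 2.71], [-3.12, 3.12]. Speed limits (rad/s): [2.57, 2.57, 3.14, 3.14, 3.14, 3.14].

INTERFACE

Orientations are given as [roll, pitch, yaw] about the fixed x, y, z axes, in that order (R = Rz(yaw) Ry(pitch) Rx(roll)).
In Python, from bench import robot gives the robot as it stands. The module is installed in compiled form; this text tells all that it offers. Calls block until the motion is done:
- robot.move_ptp(position, orientation): joint-space move of the TCP to a pose.
- robot.move_linear(position, ori=None, speed=150, f_stop=None): straight line of the TCP; ori=None keeps the orientation; speed is the mean speed in mm/s. With f_stop (N) it stops when the force on the tool has changed by that much, and returns True; else False.
- robot.move_j(angles): joint-space move.
- robot.move_gripper(opening): opening from 0.0 (shut) to 1.0 (fully open); the grip force is fixed at half the most; returns when the fingers have stopped.
- robot.sleep(seconds).
- robot.inverse_kinematics(position, orientation): joint angles nearest the present ones, or None.
- robot.get_image(name): name is "side" or "top"; returns a dict with "img" (420x560x3 uint8, blue, green, red), "fovy" (degrees; the focal length in pixels is half the picture's height over the tangent of half this angle, whatever the lens; pixels are square), "cx", "cy" (the principal point, pixels), "k1" (the pictures are not rectified: a ray, as slopes to the right and down, at radius r is drawn at 1 + k1 r^2 times it, then the intrinsics apply), "eye" and "orientation" of the camera in the world. Camera axes: x right, y down, z forward; pixel columns grow to the right and rows downward; lengths in mm; the calibration is good to about 2 mm. A picture is of the moment at which its call begins. There is no depth.
A pose or a line that the arm cannot do raises robot.MotionError and nothing moves.
- robot.hand_in(): hands the job in; it is judged then, once.
Readings, each from a call of its own:
- robot.current_t(): time.
- robot.current_qpos(): joint angles.
- robot.current_joint_vel(): joint speeds.
- robot.current_joint_efforts(): joint torques, N m.
- robot.current_tcp_pos(): TCP position.
- robot.current_eef_rot(): TCP orientation.
- robot.current_contact_force(): force on the tool from outside, world axes, zero at the start.
- robot.current_ft_torque(): the same for the moment, N m.
- robot.current_gripper_width(): opening from 0.0 (shut) to 1.0 (fully open).
- robot.current_finger_force(): force on a finger pad.
Only numpy, scipy, OpenCV 4.12 (cv2) and the standard library are available. Lean on these libraries where they do the work, as an engineer would, in place of code of your own. Each camera call takes 0.05 s, during which the arm holds its last target. There are 200 camera calls.

TASK

Give the screws in the open tin a press of the rust-inhibitor pump bottle beside it (push its cap right down, then let it come back up). Then carry the nested double lid over by the inner lid's knob and lower it gently onto the tin, without dropping it, and after that lift the outer lid alone by its collar, straight up off the inner lid, which stays seated flat on the tin. Finish while still holding the outer lid level over the tin, with its skirt clear above the inner lid's knob, so that I can stick the list inside it; leave the other things on the cabinet where they are.

Things in the scene. Friction and masses are not known exactly. Their poses are not given: they have to be found in the camera images.
- tin_rim (a point): Open round aluminium tin with some screws in it, stuck down. 100 mm outer diameter, 94 mm inner diameter, 55 mm high. This point is on its axis at the height of the rim; z is up.
- pump (a joint): How far the cap of the pump bottle is pressed down, in m: 0 up, 0.007 right down. It springs back by itself; it takes about 1 N to start and 4 N to hold right down.
- pump_top (a point): Centre of the top of the pump cap (26 mm diameter, flat, 118 mm above the cabinet when up) of the white pump bottle (42 mm diameter, on a grey foot 60 mm across that is stuck down). The bottle stands 145 to 160 mm from the tin's axis; a short nozzle, reaching 27 mm from the cap's axis, points at the tin.
- inner_knob (a point): Centre of the round wooden knob (20 mm diameter, 22 mm high, axis vertical) on the inner lid's thin stem, 71 mm above the bottom of the lid's plug. At the start the plug stands on the cabinet and the outer lid lies nested on the inner lid, so lifting this knob carries both (0.22 to 0.37 kg together; nothing but weight holds them together).
- inner_seat (a point): Centre of the underside of the inner lid's disc (aluminium, 104 mm diameter, 5 mm thick), 59 mm below the knob's centre; seated, it is at the tin's rim point. Beneath the disc is a plug, 87 mm diameter, 12 mm deep, lower edge tapered, that enters the tin's mouth with 3.5 mm clearance all round. z is up.
- outer_collar (a point): Centre, half-way up, of the outer lid's collar: an upright aluminium tube, 48 mm outer, 40 mm inner diameter, 28 mm high, in the middle of the outer lid; its foot is on the lid's plate, 14 mm below this point. The inner lid's stem and knob come up through it: nested, this point is 36 mm below the knob's centre and the knob's top is 33 mm above the collar's top edge.
- outer_skirt (a point): Centre of the lower edge of the outer lid's skirt, 30 mm below the collar's centre. The lid is a flat aluminium plate, 116 mm diameter, 4 mm thick, resting on the inner lid's disc, with a skirt (109 mm inner diameter) hanging 12 mm below the plate's underside. The skirt is clear above the knob once the lid has been lifted 77 mm.
- chime: Bystander, to be left alone: white doorbell chime receiver, a flat plastic box 70 x 95 x 24 with a small button on top (mm). Origin at the centre of its underside.
- dish: Bystander, to be left alone: white ceramic dish of spare screws, 80 across, 24 high (mm). Origin at the centre of its underside.
- bracket: Bystander, to be left alone: L-shaped steel hinge bracket, 50 x 30, 50 high (mm). Origin at the centre of its underside.
- hook: Bystander, to be left alone: green plastic wall hook lying on its back, 60 x 28, 32 high (mm). Origin at the centre of its underside.
- remote: Bystander, to be left alone: black TV remote, 45 x 150 x 18 (mm). Origin at the centre of its underside.
- driver: Bystander, to be left alone: screwdriver lying down, 170 long (mm). Origin at the centre of its underside.
- padlock: Bystander, to be left alone: small brass padlock lying flat, 62 x 40 x 18 (mm). Origin at the centre of its underside.
There are look-alikes about, which are no part of the job. Leave any purple look-alike of the part that bears pump alone.

How it is judged (in metres and radians):
On the way, in this order (a step that is already met when the one before it is completed fails the run):
1. the pump cap is pressed down (5 mm or more of its 7 mm) (value of joint pump above 0.005 m), for 0.05 s.
2. the pump cap is back up (value of joint pump below 0.0015 m), for 0.05 s.
3. the nested lids are seated together on the tin (horizontal distance between inner_seat and tin_rim below 0.006 m and z of inner_seat in the frame of tin_rim between -0.003 and 0.003 m and angle between inner_seat's own z axis and vertical below 0.06 rad and z of outer_collar in the frame of inner_seat between 0.02 and 0.026 m and linear speed of lid_inner below 0.03 m/s), for 0.2 s.
At the end, for the whole second after the job is handed in: Pump cap up (<1.5 mm). Inner lid untouched and seated: within 3 mm of rim height, 6 mm of the tin axis, 0.06 rad of level. Outer lid gripped (>1 N), still, within 0.2 rad of level and 50 mm of the tin axis, at least 75 mm above where it lay on the inner lid (horizontal distance between inner_seat and tin_rim below 0.006 m and z of inner_seat in the frame of tin_rim between -0.003 and 0.003 m and angle between inner_seat's own z axis and vertical below 0.06 rad and value of joint pump below 0.0015 m and z of outer_collar in the frame of inner_seat above 0.098 m and horizontal distance between outer_collar and tin_rim below 0.05 m and angle between outer_collar's own z axis and vertical below 0.2 rad and contact force between the fingers and lid_outer above 1 N and contact force between each of lid_outer, the fingers and lid_inner below 0.05 N and linear speed of lid_outer below 0.03 m/s); the arm keeps its last pose, push and grip.
It fails at once if the outer lid is taken off the inner lid (more than 10 mm) while the inner lid is not seated on the tin (z of outer_collar in the frame of inner_seat above 0.033 m and not (horizontal distance between inner_seat and tin_rim below 0.006 m and z of inner_seat in the frame of tin_rim between -0.003 and 0.003 m and angle between inner_seat's own z axis and vertical below 0.06 rad)).
It fails at once if the lids are dropped onto the tin (faster than 0.4 m/s within 30 mm of the rim) (distance between inner_seat and tin_rim below 0.03 m and linear speed of lid_inner above 0.4 m/s).
It fails at once if another thing on the cabinet is moved more than 30 mm (distance of any of chime, dish, bracket, hook, remote, driver, padlock from where it was at the start of the episode above 0.03 m).
It also fails if it takes over 64 s, if anything falls off the work surface, if the arm or the gripper's body presses on something with over 40 N, if the wrist force passes 120 N, or if a joint passes its speed limit or range.

## Working session

There is one attempt and no reset: what is moved stays moved. The work goes in short steps, each a Python script; the robot and the scene stay as the last script left them, time stands still between calls to the robot, and variables do not carry over. Pictures are saved under pics/ and viewed, at most 13 in all, crops included, and the job is handed in when it is done.

```bash
mkdir -p pics; cat > h.py <<'E'
import numpy as np, cv2
from scipy.spatial.transform import Rotation as Ro
from bench import robot
def cam(n):
    d=robot.get_image(n); return d
def K(d):
    f=d["img"].shape[0]/2/np.tan(np.radians(d["fovy"])/2); return f
def ray(d,u,v):
    f=K(d); x=np.array([(u-d["cx"])/f,(v-d["cy"])/f]); s=x.copy()
    for _ in range(30): s=x/(1+d["k1"]*(s@s))
    R=Ro.from_euler('xyz',d["orientation"]).as_matrix()
    return np.array(d["eye"]),R@np.array([s[0],s[1],1])
def onz(d,u,v,z):
    e,r=ray(d,u,v); return e+r*(z-e[2])/r[2]
def proj(d,p):
    R=Ro.from_euler('xyz',d["orientation"]).as_matrix(); q=R.T@(np.array(p,float)-np.array(d["eye"]))
    s=q[:2]/q[2]; s=s*(1+d["k1"]*(s@s)); return s*K(d)+[d["cx"],d["cy"]]
def tri(d1,p1,d2,p2):
    (a,u),(b,w)=ray(d1,*p1),ray(d2,*p2)
    t=np.linalg.lstsq(np.stack([u,-w],1),b-a,rcond=None)[0]
    P,Q=a+t[0]*u,b+t[1]*w; return (P+Q)/2,np.linalg.norm(P-Q)
E
python3 - <<'E'
from h import *
for n in("top","side"):
    d=cam(n); cv2.imwrite(f"pics/{n}0.png",d["img"]); print(n,{k:v for k,v in d.items() if k!="img"})
    np.save(f"{n}0.npy",d,allow_pickle=True)
E
```

```text
top {'fovy': 53.38900494890593, 'cx': 276.9304165481961, 'cy': 207.40788773896452, 'k1': -0.10306335652818654, 'eye': array([ 375.80007492,   10.99350718, 1107.15216223]), 'orientation': array([-2.91316874e+00, -2.86302724e-03, -1.70695936e+00])}
side {'fovy': 43.137997837616204, 'cx': 281.80510466390876, 'cy': 209.0329309811868, 'k1': -0.1774180262344828, 'eye': array([4.82787629e-01, 5.69411827e+02, 1.01670453e+03]), 'orientation': array([-2.40402683,  0.01457541, -2.32136941])}
```

View pics/top0.png

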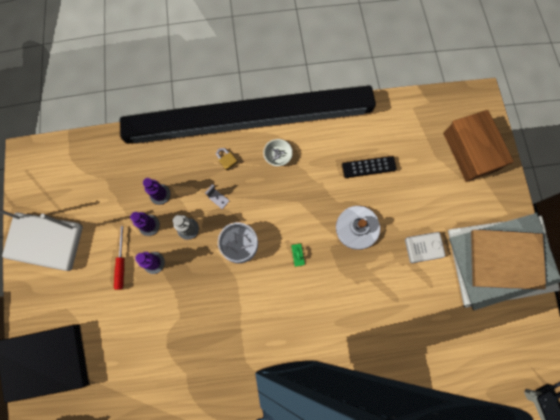

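View pics/side0.png

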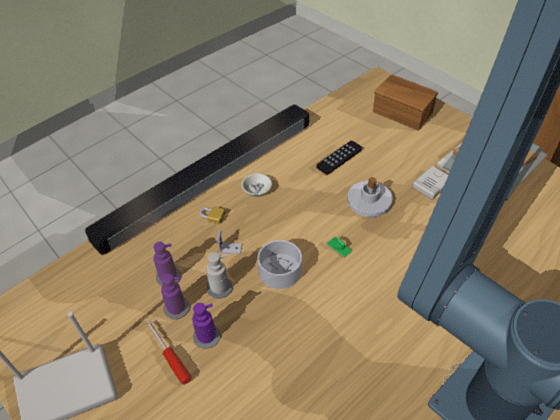

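White pump: top view (183,222), side view (217,265). Its look-alikes are three purple bottles at top (154,187), (142,222) and (148,260). The tin is at top (238,243), not to be confused with the dish at (278,152). The nested lid is at top (359,227), side (370,195). I'll check these choices in one close crop.

```bash
python3 - <<'E'
from h import *
T=np.load("top0.npy",allow_pickle=True).item();S=np.load("side0.npy",allow_pickle=True).item()
rows=[]
for d,cs in((T,[(183,222),(238,243),(359,227)]),(S,[(217,270),(280,262),(370,195)])):
    r=[]
    for u,v in cs:
        c=cv2.resize(d["img"][v-30:v+30,u-26:u+27],(265,300),interpolation=cv2.INTER_CUBIC)
        for k in range(0,53,10): cv2.putText(c,str(u-26+k),(k*5,8),0,.3,(0,0,255)); cv2.line(c,(k*5,8),(k*5,14),(0,0,255))
        for k in range(0,60,10): cv2.putText(c,str(v-30+k),(0,k*5+3),0,.3,(0,0,255))
        r.append(c)
    rows.append(np.hstack(r))
cv2.imwrite("pics/crop1.png",np.vstack(rows))
print("lid T",onz(T,359,227,40),"tin",onz(T,238,243,55),onz(S,280,255,55),"pump",onz(T,180,220,118),onz(S,213,258,118))
E
```

```text
lid T [ 540.31262222 -230.62614116   40.        ] tin [539.14622047  85.36700014  55.        ] [548.84070186  82.75118392  55.        ] pump [603.94044748 214.30724797 118.        ] [604.99158558 223.30509569 118.        ]
```

View pics/crop1.png

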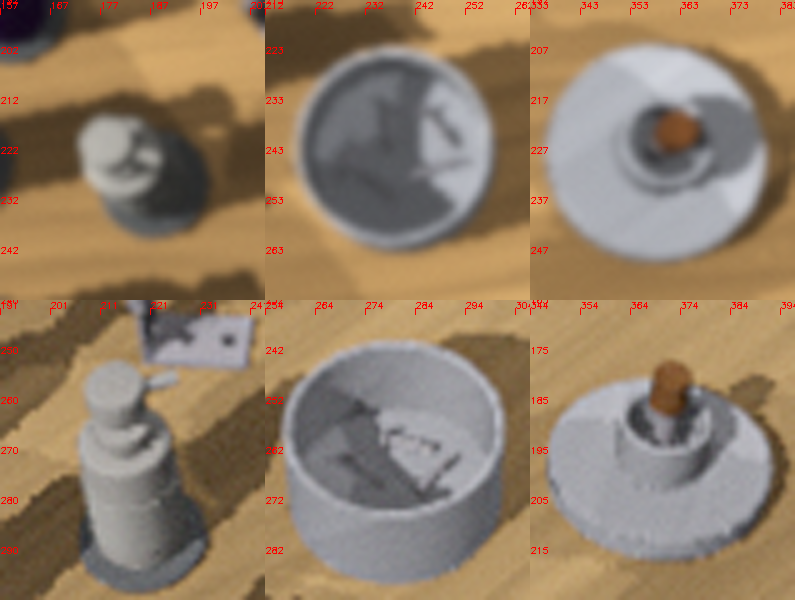

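The white bottle is confirmed: its nozzle points right, at the tin. The lid shows a knob inside the collar. Next I fit circles of known radius to the far-side mask contours in both views.

```bash
cat >> h.py <<'E'
from scipy.optimize import least_squares
def mask(d,u,v,smax=70,w=40):
    hsv=cv2.cvtColor(d["img"],cv2.COLOR_BGR2HSV); m=(hsv[...,1]<smax).astype(np.uint8)*255
    k=np.zeros_like(m); cv2.circle(k,(int(u),int(v)),w,255,-1); m&=k
    cs,_=cv2.findContours(m,cv2.RETR_EXTERNAL,cv2.CHAIN_APPROX_NONE)
    return max(cs,key=cv2.contourArea)[:,0,:].astype(float)
def circ(d,c,z,R):
    # far-from-camera half of the contour, on plane z, circle of radius R
    P=np.array([onz(d,u,v,z)[:2] for u,v in c]); e=np.array(d["eye"])[:2]
    x=(P.max(0)+P.min(0))/2
    for _ in range(6):
        a=(x-e)/np.linalg.norm(x-e); s=P[(P-x)@a>0]
        r=least_squares(lambda q:np.hypot(*(s-q).T)-R,x,loss='soft_l1'); x=r.x
    free=least_squares(lambda q:np.hypot(*(s-q[:2]).T)-q[2],[*x,R],loss='soft_l1').x
    return x,np.sqrt(np.mean(r.fun**2)),free
E
python3 - <<'E'
from h import *
T=np.load("top0.npy",allow_pickle=True).item();S=np.load("side0.npy",allow_pickle=True).item()
np.set_printoptions(precision=1,suppress=True)
for n,d,t,l,p in(("top",T,(238,243),(359,227),(178,220)),("side",S,(280,262),(370,198),(214,262))):
    print(n,"tin",*circ(d,mask(d,*t,w=34),55,50))
    c=mask(d,*l,w=32);print("  lid",*circ(d,c,21,58))
    # knob: saturated blob inside lid hull
    hsv=cv2.cvtColor(d["img"],cv2.COLOR_BGR2HSV)
    k=np.zeros(hsv.shape[:2],np.uint8); o=(363,222) if n=="top" else (371,190)
    cv2.rectangle(k,(o[0]-10,o[1]-15),(o[0]+10,o[1]+8),255,-1)
    m=((hsv[...,1]>110)&(hsv[...,0]<14)).astype(np.uint8)*255&k
    nn,lab,st,ce=cv2.connectedComponentsWithStats(m); i=1+st[1:,4].argmax(); print("  knob",st[i],ce[i],"onz71",onz(d,*ce[i],71))
    print("  pump",*circ(d,mask(d,*p,w=22),118,13))
    np.save(n+"k.npy",ce[i])
x,e=tri(T,np.load("topk.npy"),S,np.load("sidek.npy"));print("knob tri",x,e)
# pump cap top centre by eye
for z in(118,): print("cap",onz(T,179,218.5,z),onz(S,213.5,256.5,z),tri(T,(179,218.5),S,(213.5,256.5)))
E
```

```text
top tin [544.   86.8] 1.0122623641404465 [544.8  87.3  49.2]
  lid [ 544.  -232.8] 0.9407841637109918 [ 543.7 -232.5   58.4]
  knob [358 220   9   7  48] [362. 223.] onz71 [ 544.6 -233.    71. ]
  pump [605.  220.7] 0.8063791016564961 [604.4 220.1  13.6]
side tin [545.8  87.6] 0.8162763536368796 [545.3  88.1  50.6]
  lid [ 546.1 -231.2] 9.321073188840897 [ 545.6 -230.3   58.7]
  knob [371 183   4   5   9] [372.7 184.6] onz71 [ 541.  -228.6   71. ]
  pump [618.7 191.5] 3.3119946572632664 [623.3 186.9   8.6]
knob tri [ 545.6 -235.    63.3] 0.47431291085090904
cap [608.  216.4 118. ] [607.4 220.  118. ] (array([609.7, 217.9, 113.4]), np.float64(1.6166715093206816))
```

Tin is at about (545,87), lid axis about (545,-232) and pump cap about (606.5,219.5). The pump is 146 mm from the tin, which fits the description. Next is pressing the pump.

```bash
python3 - <<'E'
from h import *
np.set_printoptions(precision=2,suppress=True)
p=robot.current_tcp_pos();print(robot.current_eef_rot())
robot.move_gripper(0.0)
robot.move_linear([p[0],p[1],270],speed=250)
for yaw in np.arange(-3,3.2,.5): print(round(yaw,1),robot.inverse_kinematics([606.5,219.5,200],[np.pi,0,yaw]),robot.inverse_kinematics([545,-232,200],[np.pi,0,yaw]))
E
```

```text
[-3.14 -0.    0.23]
-3.0 [ 0.17  0.42  1.26  0.    1.45 -1.54] [-0.59  0.33  1.41  0.    1.41 -2.3 ]
-2.5 [ 0.17  0.42  1.26  0.    1.45 -2.04] [-0.59  0.33  1.41  0.    1.41 -2.8 ]
-2.0 [ 0.17  0.42  1.26  0.    1.45 -2.54] [-0.59  0.33  1.41 -0.    1.41  2.98]
-1.5 [ 0.17  0.42  1.26  0.    1.45 -3.04] [-0.59  0.33  1.41 -0.    1.41  2.48]
-1.0 [ 0.17  0.42  1.26 -0.    1.45  2.75] [-0.59  0.33  1.41 -0.    1.41  1.98]
-0.5 [ 0.17  0.42  1.26 -0.    1.45  2.25] [-0.59  0.33  1.41 -0.    1.41  1.48]
0.0 [ 0.17  0.42  1.26 -0.    1.45  1.75] [-0.59  0.33  1.41 -0.    1.41  0.98]
0.5 [ 0.17  0.42  1.26 -0.    1.45  1.25] [-0.59  0.33  1.41 -0.    1.41  0.48]
1.0 [ 0.17  0.42  1.26 -0.    1.45  0.75] [-0.59  0.33  1.41 -0.    1.41 -0.02]
1.5 [ 0.17  0.42  1.26 -0.    1.45  0.25] [-0.59  0.33  1.41  0.    1.41 -0.52]
2.0 [ 0.17  0.42  1.26  0.    1.45 -0.25] [-0.59  0.33  1.41  0.    1.41 -1.02]
2.5 [ 0.17  0.42  1.26  0.    1.45 -0.75] [-0.59  0.33  1.41  0.    1.41 -1.52]
3.0 [ 0.17  0.42  1.26  0.    1.45 -1.25] [-0.59  0.33  1.41  0.    1.41 -2.02]
```

```bash
python3 - <<'E'
from h import *
np.set_printoptions(precision=2,suppress=True)
o=[np.pi,0,1.0]
robot.move_ptp([606.5,219.5,250],o)
robot.move_linear([606.5,219.5,128],speed=120)
f0=np.array(robot.current_contact_force()); print(f0,robot.current_tcp_pos(),robot.current_t())
for z in (116.5,114,112,110.5,109.5):
    s=robot.move_linear([606.5,219.5,z],speed=20,f_stop=12)
    print(z,s,np.array(robot.current_contact_force())-f0,robot.current_tcp_pos()[2])
    if s: break
robot.sleep(.2)
d=cam("side");cv2.imwrite("pics/p.png",cv2.resize(d["img"][200:330,140:300],(640,520)))
robot.move_linear([606.5,219.5,250],speed=120)
print(np.array(robot.current_contact_force())-f0,robot.current_t())
E
```

```text
[-0.35  0.33  0.18] [607.16 219.64 128.98] 6.3333
116.5 False [ 0.07 -0.53 -0.06] 116.47125431351392
114 False [ 0.53 -0.08  0.07] 113.86852579784149
112 False [-0.07 -0.86  0.38] 111.81530802632794
110.5 False [-0.3  -0.58 -0.18] 110.34302260027495
109.5 False [ 0.58 -0.12 -0.36] 109.41465300475892
[ 0.19 -0.55 -0.66] 9.6583
```

View pics/p.png

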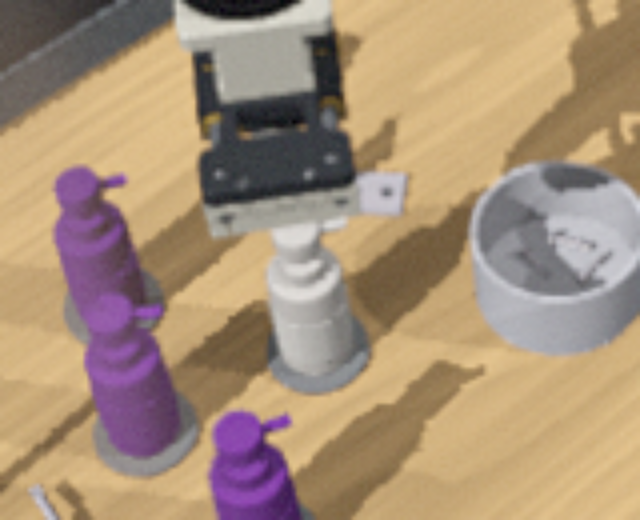

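The block above the white cap is the gripper, and no force registered on the cap. I'll compare the projected TCP with the picture and read the gripper width.

```bash
python3 - <<'E'
from h import *
np.set_printoptions(precision=2,suppress=True)
print(robot.current_gripper_width(),robot.current_tcp_pos(),robot.current_eef_rot())
t=cam("top");d=cam("side")
for n,c in(("top",t),("side",d)):
    for p in([607,219.5,109.4],[607,219.5,250],[607,219.5,194],[607,219.5,118]): print(n,p,proj(c,p))
a=t["img"][150:300,110:250];b=d["img"][170:320,140:280]
cv2.imwrite("pics/q.png",cv2.resize(np.hstack([a,b]),(800,430),interpolation=cv2.INTER_CUBIC))
E
```

```text
0.0054245934963516595 [606.01 219.4  248.94] [-3.14  0.    1.  ]
top [607, 219.5, 109.4] [178.58 219.76]
top [607, 219.5, 250] [163.67 206.65]
top [607, 219.5, 194] [170.12 212.33]
top [607, 219.5, 118] [177.78 219.06]
side [607, 219.5, 109.4] [214.27 258.9 ]
side [607, 219.5, 250] [206.31 215.31]
side [607, 219.5, 194] [209.65 233.7 ]
side [607, 219.5, 118] [213.82 256.47]
```

View pics/q.png

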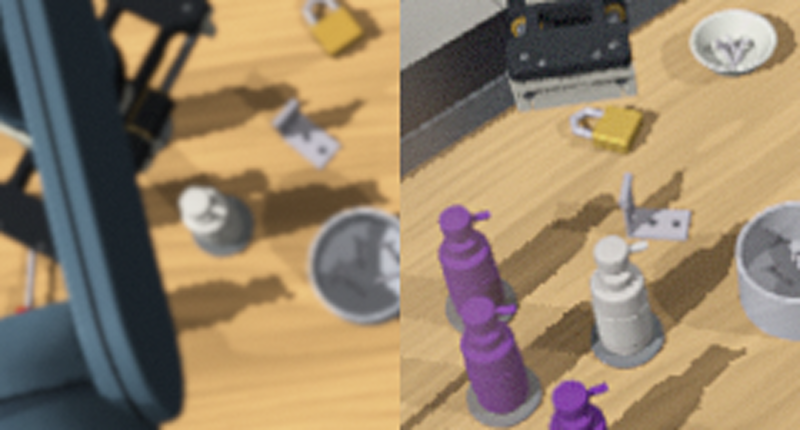

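The block is the end of the gripper body pointing at the camera, so it hides the fingers and the calibration is consistent. I'll press again with the tool turned 90° so the fingers show, going down until the force tells.

```bash
python3 - <<'E'
from h import *
np.set_printoptions(precision=2,suppress=True)
o=[np.pi,0,-0.57+np.pi]
robot.move_ptp([606.5,219.5,200],o)
robot.move_linear([606.5,219.5,130],speed=120)
robot.sleep(.2)
f0=np.array(robot.current_contact_force()); print(f0,robot.current_tcp_pos(),robot.current_t())
im=[cam("side")["img"]]
for z in (116,112,109,106,103):
    s=robot.move_linear([606.5,219.5,z],speed=40,f_stop=10); robot.sleep(.05)
    print(z,s,np.array(robot.current_contact_force())-f0,robot.current_tcp_pos(),np.array(robot.current_joint_efforts()))
    if s: break
im.append(cam("side")["img"])
cv2.imwrite("pics/r.png",cv2.resize(np.hstack([i[200:320,150:280] for i in im]),(800,369),interpolation=cv2.INTER_CUBIC)); print(robot.current_t())
E
```

```text
[-0.65  0.1   0.42] [607.17 219.62 131.12] 12.0917
116 False [1.13 0.24 0.12] [606.49 219.49 115.84] [ -0.   -54.67 -27.32   0.04   0.08  -0.  ]
112 False [ 0.54 -0.11 -0.18] [606.45 219.49 111.86] [ -0.   -54.89 -27.34   0.04   0.07  -0.  ]
109 False [ 0.1  -0.15 -0.39] [606.43 219.47 108.88] [ -0.   -54.98 -27.28   0.04   0.07  -0.  ]
106 False [0.7  0.11 1.15] [606.4  219.49 105.84] [ -0.   -55.03 -27.2    0.04   0.07  -0.  ]
103 False [ 0.62 -0.32 -0.35] [606.4  219.49 102.84] [ -0.   -55.07 -27.11   0.04   0.07  -0.  ]
13.9417
```

View pics/r.png

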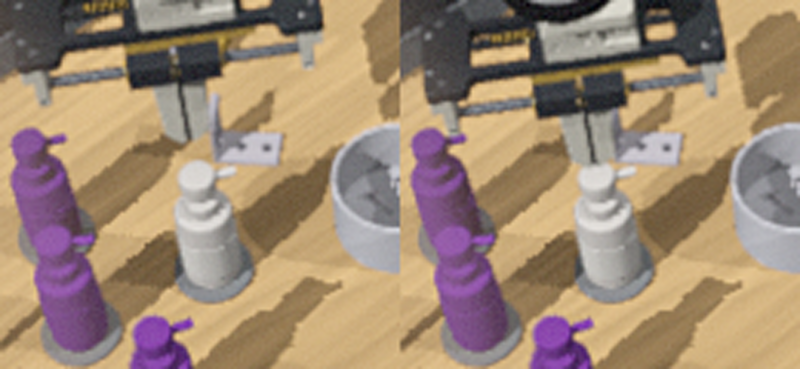

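The finger tips end at about (590,163) in the right panel, image (211.7,253). That is 8 px above where the TCP should project, and just above the cap. Either the fingers sit ~25 mm higher than reported or they are behind the cap. I'll probe down slowly and compare.

```bash
python3 - <<'E'
from h import *
np.set_printoptions(precision=2,suppress=True)
f0=np.array(robot.current_contact_force())
im=[]
for z in (98,94,90):
    s=robot.move_linear([606.5,219.5,z],speed=40,f_stop=5); robot.sleep(.05)
    print(z,s,np.array(robot.current_contact_force())-f0,robot.current_tcp_pos())
    if s: break
im=[cam("side")["img"][200:320,150:280],cam("top")["img"][160:280,115:245]]
robot.move_linear([606.5,219.5,135],speed=120)
im2=cam("top")
a=np.hstack(im)
cv2.imwrite("pics/s.png",cv2.resize(a,(800,369),interpolation=cv2.INTER_CUBIC)); print(robot.current_t())
E
```

```text
98 False [ 0.36 -0.07 -0.93] [606.31 219.49  97.72]
94 False [ 0.91 -0.57 -0.69] [606.38 219.5   93.8 ]
90 False [ 0.79  0.1  -1.41] [606.36 219.46  89.8 ]
15.5417
```

View pics/s.png

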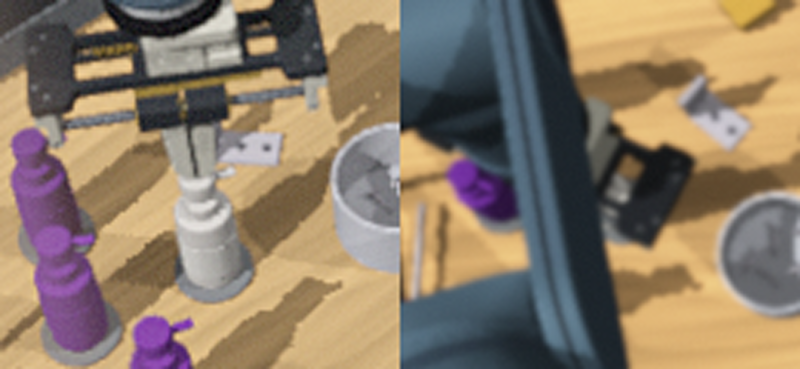

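The fingers now end on the middle of the cap at (195,178), and a small force is building (about -1.4 N). So the tips really are ~25 mm higher than reported. I'll continue down under force watch, averaging the readings.

```bash
cat >> h.py <<'E'
def F(n=12):
    r=[]
    for _ in range(n): r.append(robot.current_contact_force()); robot.sleep(.008)
    return np.mean(r,0)
E
python3 - <<'E'
from h import *
np.set_printoptions(precision=2,suppress=True)
robot.move_linear([606.5,219.5,110],speed=120)
f0=F();print(f0,robot.current_t())
for z in (98,92,90,88,86,84,82,80,78):
    s=robot.move_linear([606.5,219.5,z],speed=60,f_stop=9)
    print(z,s,F()-f0,robot.current_tcp_pos())
    if s: break
print(robot.current_t(),robot.current_ft_torque())
E
```

```text
[0.03 0.09 0.19] 16.0
98 False [-0.01  0.08 -0.07] [606.57 219.49  98.06]
92 False [-0.13 -0.01 -0.37] [606.47 219.49  91.92]
90 False [ 0.11 -0.17 -0.33] [606.52 219.53  90.04]
88 False [-0.11 -0.12 -0.39] [606.5 219.5  88. ]
86 False [ 0.18 -0.02 -0.14] [606.5  219.48  85.97]
84 False [0.56 0.13 1.14] [606.75 219.54  84.23]
82 False [0.74 0.29 2.03] [606.76 219.54  82.2 ]
80 False [1.06 0.39 3.09] [606.76 219.57  80.21]
78 False [0.36 0.32 5.15] [606.77 219.55  78.37]
19.25 [ 0.07 -0.24  0.01]
```

Contact came at a reported 85, then a spring-like 1→5 N by 78, which matches the pump's 7 mm stroke. I'll confirm with a picture that the white cap is the thing pressed.

```bash
python3 - <<'E'
from h import *
np.set_printoptions(precision=3,suppress=True)
d=cam("side"); S=np.load("side0.npy",allow_pickle=True).item()
a=[i["img"][215:320,145:250] for i in(S,d)]
cv2.imwrite("pics/u.png",cv2.resize(np.hstack(a),(800,400),interpolation=cv2.INTER_CUBIC))
print(np.mean([robot.current_ft_torque() for _ in range(10)],0),F(),robot.current_qpos(),robot.current_t())
E
```

```text
[ 0.047 -0.255  0.001] [0.465 0.382 5.137] [ 0.175  0.508  1.433 -0.     1.199 -0.826] 19.4
```

View pics/u.png

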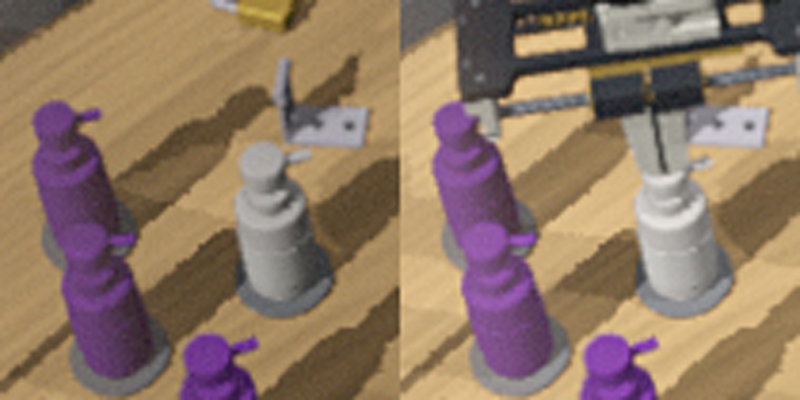

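The cap is pressed: its nozzle dropped and the cap closed onto the ring, and no purple bottle is touched. The tip projects at (213.2,260.1), as it would at true z=111. So the lateral position is right and the tip is ~33 mm above the reported z. I'll release and check that offset by a light touch on the knob's top, which should read about 49.

```bash
python3 - <<'E'
from h import *
np.set_printoptions(precision=2,suppress=True)
robot.move_linear([606.5,219.5,150],speed=200)
o=[np.pi,0,1.0]
robot.move_ptp([545,-232,100],o)
robot.move_linear([545,-232,58],speed=100)
s=robot.move_linear([545,-232,44],speed=15,f_stop=3)
print(s,robot.current_tcp_pos(),F(),robot.current_t())
d=cam("side"); t=cam("top"); np.save("sidet.npy",d,allow_pickle=True)
robot.move_linear([545,-232,75],speed=100)
print(robot.current_t())
cv2.imwrite("pics/v.png",cv2.resize(np.hstack([d["img"][140:240,320:420],t["img"][170:270,310:410]]),(800,400),interpolation=cv2.INTER_CUBIC))
E
```

```text
True [ 544.96 -232.     49.39] [-0.26  0.19  5.05] 22.875
23.3833
```

View pics/v.png

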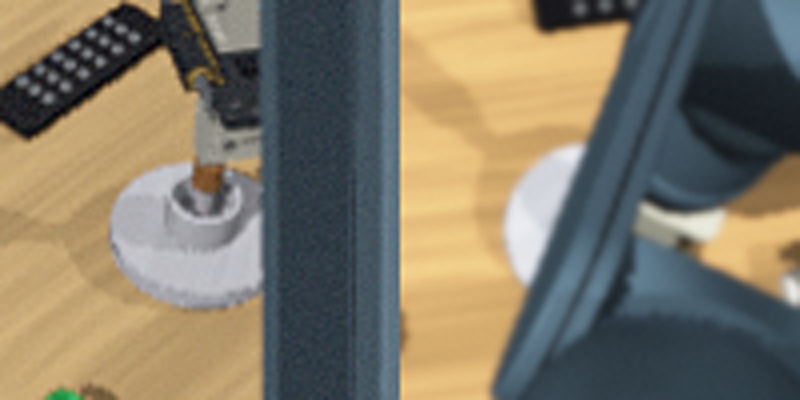

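The touch came at a reported 49.4, so the true tip height is reported + 32.6, as found at the pump; the image shows the fingertips on the wooden knob at (205,160). Now I grip the knob and carry.

```bash
cat >> h.py <<'E'
DZ=32.6
def L(x,y,ztrue,**k): return robot.move_linear([x,y,ztrue-DZ],**k)
E
python3 - <<'E'
from h import *
np.set_printoptions(precision=2,suppress=True)
robot.move_gripper(0.6)
f0=F()
s=L(545,-232.3,54.5,speed=60,f_stop=6); print(s,robot.current_tcp_pos())
if not s:
    robot.move_gripper(0.0)
    print("w",robot.current_gripper_width()*93,robot.current_finger_force(),robot.current_t())
    L(545,-232.3,75,speed=40); robot.sleep(.2)
    print("lift",F()-f0,robot.current_gripper_width()*93,robot.current_t())
E
```

```text
False [ 545.35 -232.5    22.28]
w 19.061926192257157 30.00001072883606 26.2
lift [-0.13 -0.01 -2.31] 19.169448863610274 27.1667
```

The knob is gripped (19 mm) and the 2.3 N load is the weight of both lids. Carrying over now.

```bash
python3 - <<'E'
from h import *
np.set_printoptions(precision=2,suppress=True)
L(545,-232.3,150,speed=100)
L(545,87,150,speed=110); robot.sleep(.2)
f0=F(); print("hold",f0,robot.current_t())
d=cam("side");t=cam("top")
print("lid side",*circ(d,mask(d,*proj(d,[545,87,117]),w=36),116.5,58))
v=[]
for z in (110,104,101,99,97.5,96.5):
    s=L(545,87,z,speed=25 if z<110 else 70,f_stop=4)
    print(z,s,robot.current_tcp_pos(),F(6)-f0)
    if s: break
d=cam("side")
c=mask(d,*proj(d,[545,87,64]),w=40); print("seated?",*circ(d,c,64,58),robot.current_t())
cv2.imwrite("pics/w.png",cv2.resize(d["img"][190:310,200:360],(800,600),interpolation=cv2.INTER_CUBIC))
E
```

```text
hold [-0.18 -0.07 -1.97] 31.4167
lid side [576.43  51.48] 9.688583401505568 [585.77  38.01  44.34]
110 False [545.15  86.98  77.36] [ 0.15  0.3  -0.58]
104 False [544.82  87.02  71.28] [ 0.12  0.22 -0.27]
101 False [544.8   87.01  68.2 ] [ 0.13  0.39 -0.27]
99 False [544.85  87.01  66.24] [ 0.01  0.25 -0.83]
97.5 False [545.05  86.99  64.88] [ 0.19  0.23 -0.08]
96.5 False [544.96  87.07  64.77] [-3.06  0.1   7.22]
seated? [587.23  42.71] 14.027875290357366 [605.71  27.09  38.33] 34.0
```

View pics/w.png

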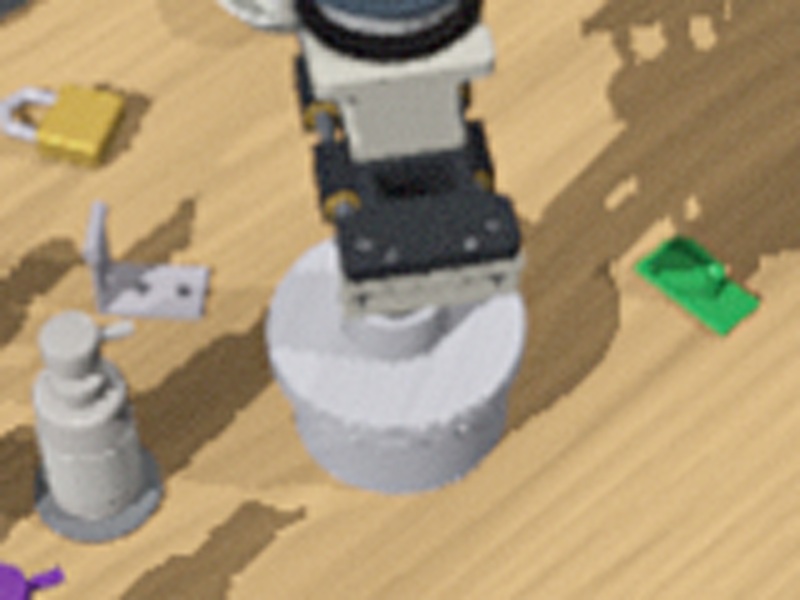

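The lids sit level and concentric on the tin (lid around (395,330)), and contact came at the expected height. Next: release the knob, go down around the collar, grip and lift.

```bash
python3 - <<'E'
from h import *
np.set_printoptions(precision=2,suppress=True)
L(545,87,97.4,speed=10); print("unload",F()); robot.sleep(.1)
robot.move_gripper(0.9); robot.sleep(.4)
f0=F(); print(f0,robot.current_t())
s=L(545,87,72,speed=25,f_stop=4)
z=robot.current_tcp_pos()[2]+DZ; print(s,z,F()-f0,robot.current_t())
if s: z+=2; L(545,87,z,speed=20)
if z<84:
    robot.move_gripper(0.0); print("w",robot.current_gripper_width()*93,robot.current_finger_force(),F()-f0)
print(robot.current_tcp_pos(),robot.current_t())
E
```

```text
unload [-0.79  0.56  0.62]
[ 0.06  0.1  -0.03] 36.075
False 72.17238794526689 [-0.02 -0.16  0.16] 37.3417
w 48.16547545871603 29.999995823018253 [ 0.05 -0.46  0.07]
[545.01  87.    39.42] 38.1167
```

```bash
python3 - <<'E'
from h import *
np.set_printoptions(precision=2,suppress=True)
L(545,87,80,speed=20); print(F(),robot.current_gripper_width()*93)
L(545,87,168,speed=50); robot.sleep(.5)
print(F(),robot.current_gripper_width()*93,robot.current_finger_force(),robot.current_tcp_pos(),robot.current_joint_vel().max(),robot.current_t())
d=cam("side");cv2.imwrite("pics/x.png",cv2.resize(d["img"][180:310,200:360],(739,600),interpolation=cv2.INTER_CUBIC))
E
```

```text
[-0.05 -0.25 -1.09] 47.740168865190405
[ 0.18  0.02 -1.27] 47.90370237343915 29.999430421739817 [545.02  86.98 135.4 ] 0.0005882888564404747 41.275
```

View pics/x.png

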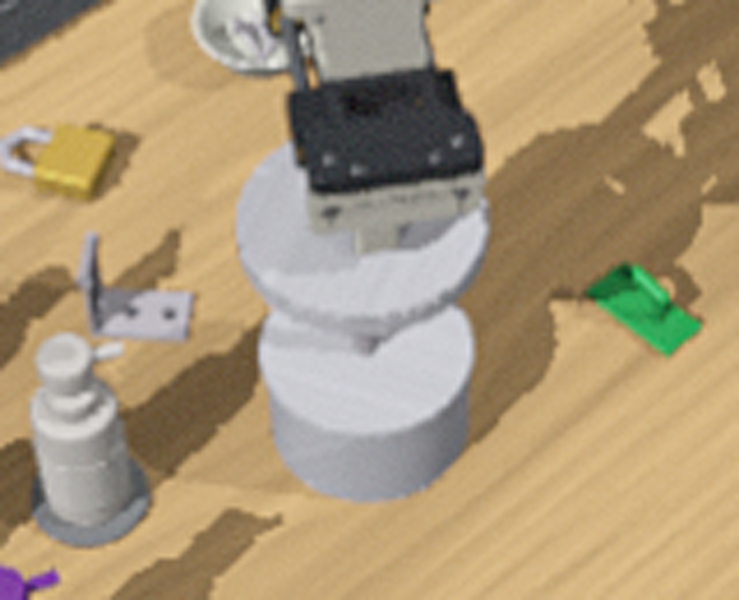

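The outer lid is held level over the tin at about (362,235), lifted 96 mm. The inner lid sits flat at about (367,365), and the load of 1.2 N is the outer lid alone. Handing in.

```bash
python3 -c "
from h import *
print(robot.hand_in())"
```

```text
the job is handed in; nothing more can be done
None
```

The job is handed in: I pressed and released the pump, seated the nested lids on the tin, and the arm is now holding the outer lid level, 96 mm above the seated inner lid; no verdict was returned.

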